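# Size a bushing on the step gauge and sort it

## Robot

A 6-joint arm with a two-finger parallel gripper is mounted at the origin on a cart in front of the work surface, level with it; the furniture and walls round the work are solid. World frame = base frame: x ahead of the robot, y to its left, z up, the work surface at z = 0. Lengths are in m, angles in rad, forces in N, time in s.
With the tool pointing down it reaches from about 0.35 to 0.775 m from the base axis. Payload 7.3 kg.
Tool frame: the origin (TCP) lies at the centre of the arm's flange, where the gripper is bolted on; the fingertips stand 178 mm ahead of it and the grasp point (between the pads) lies 159 mm ahead of it (tip_extent is the distance from the TCP to the fingertips, in m); z points along the fingers, y is the line along which they close (so a half turn about z gives the same grasp; the last joint's range is limited). The gripper opens to 92 mm and grips with 3 to 60 N. Pads are 19 mm wide; open, the fingers measure 130 mm over their backs; the gripper's body (75 mm by 190 mm) begins 47 mm behind the grasp point.
Start: joints at [1.185, 0.342, 1.524, -0, 1.275, -0.146], TCP at [0.125, 0.51, 0.405] pointing down, gripper open.
Joint ranges: [-2.53, 2.53], [-0.77, 2.02], [0.04, 2.7], [-1, 4.14], [0.28, 2.66], [-3.11, 3.11]. Speed limits (rad/s): [2.57, 2.57, 3.14, 3.14, 3.14, 3.14].

## Interface

Orientations are given as [roll, pitch, yaw] about the fixed x, y, z axes, in that order (R = Rz(yaw) Ry(pitch) Rx(roll)).
In Python, from cell import * gives the robot as it stands.
- The arm moves only by the tool arm_command, never from a script. Its arguments are lists of equal length, an entry for each row: "xyz": the shift along the world's x, y, z in mm, a list of three; "spin": the turn about the world's z in degrees. In form: {"xyz": [[tx, ty, tz], ...], "spin": [spin, ...]}. A call has 1 to 20 rows; each row shifts and turns the commanded pose from where the row before left it; what a row does not reach is not made up. A row lasts 1/10 s, in which the tool goes at most 50 mm and 8.59 degrees, less where a joint would pass 70% of its speed; a pose out of reach is approached as far as the arm can. A call with a gripper value outside its range is refused whole. "jaw" is the opening, from -1 (shut) to 1 (fully open), set as the call begins (left out, the last holds). The fingers move at their own pace and stop on an object; "squeeze" is the grip in N (left out, the last holds). Time passes only in rows, so rows that do not move let the fingers close. It gives the time, the measured TCP pose, the force, the opening and the grip force at its end, in the units of the state.
- observe(): the state, without advancing time (a new reading comes with each control period).
- read_camera(name): name is "scene" or "side" or "wrist"; returns a dict with "img" (480x640x3 uint8, red, green, blue), "depth" (480x640 float32, m along the optical axis (not along the pixel's ray), 0 where there is no reading), "fx", "fy", "cx", "cy" (pixels), "dist_coeffs" ([k1, k2, p1, p2, k3] as OpenCV has them; the pictures are not rectified), "world_from_camera" (4x4, takes a point from camera to world coordinates). Camera axes: x right, y up, looking along -z (the intrinsics and any distortion apply to the point x, -y, -z); pixel columns grow to the right and rows downward; lengths in m; the calibration is good to about 2 mm. A picture is of the moment at which its call begins.
- hand_in(): hands the job in; it is judged then, once.
The state is a dict: "time": time; "qpos": joint angles; "qvel": joint speeds; "joint_efforts": joint torques, N m; "tool_pos": TCP position; "tool_rot": TCP orientation; "contact_force": force on the tool from outside, world axes, zero at the start; "torque": the same for the moment, N m; "opening": finger opening in m; "grip_force": force on a finger pad.
Only numpy, scipy, OpenCV 4.12 (cv2) and the standard library are available. Lean on these libraries where they do the work, as an engineer would, in place of code of your own. Each camera call takes 0.05 s, during which the arm holds its last target. There are 200 camera calls.

## Task

Size the aluminium bushing that stands on the orange mat: slide it down over the sprung, stepped gauge pin until it truly stops, upright and centred, and press it down lightly for about half a second so that the pin sinks roughly halfway, never hard against its stop. Then lift it off and set it down flat over the peg of the stand that has the colour of the band showing directly below the bushing when it stopped, and let go. Leave the two spare bushings and everything else where they are.

Things in the scene. Friction and masses are not known exactly. Their poses are not given: they have to be found in the camera images.
- bushing_a: one of three aluminium bushings alike outside: 50 mm outer diameter, 24 mm high, upright, about 0.09 kg. The bore is 23.5, 28.5 or 33.5 mm; which of the three has which, and which stands on the mat, is not given. Origin: centre of its underside; z along the bore, up.
- bushing_b: one of three aluminium bushings alike outside: 50 mm outer diameter, 24 mm high, upright, about 0.09 kg. The bore is 23.5, 28.5 or 33.5 mm; which of the three has which, and which stands on the mat, is not given. Origin: centre of its underside; z along the bore, up.
- bushing_c: one of three aluminium bushings alike outside: 50 mm outer diameter, 24 mm high, upright, about 0.09 kg. The bore is 23.5, 28.5 or 33.5 mm; which of the three has which, and which stands on the mat, is not given. Origin: centre of its underside; z along the bore, up.
- mat: thin flat orange mat, 90 mm across, lying on the worktop (top practically at worktop height); the bushing to be sized stands at its middle. Origin: its centre.
- gauge: fixed round dark steel base of the step gauge, 92 mm across, 24 mm high; origin at the centre of its underside on the worktop; z is the axis of the pin.
- pin_axis (a point): point on the axis of the gauge's upright stepped pin, moving with the pin; z up. At rest it is at worktop height. The pin's top is 110 mm above it (lead-in taper from 104 mm, top face 11 mm across); the topmost bare steel part is 21 mm in diameter. A bushing held 1 mm or more off the axis can catch on a shoulder above its own: a false reading.
- shoulder_red (a point): point on the pin's axis at mid-height of the 45 degree shoulder (2.5 mm high) between the bare steel above and the red band (26 mm diameter) below, 91 mm above pin_axis; moves with the pin. The underside of a bushing with a 23.5 mm bore stops here; the red band then shows directly below it.
- shoulder_yellow (a point): point on the pin's axis at mid-height of the 45 degree shoulder (2.5 mm high) between the red band above and the yellow band (31 mm diameter) below, 73 mm above pin_axis; moves with the pin. The underside of a bushing with a 28.5 mm bore stops here; the yellow band then shows directly below it.
- shoulder_blue (a point): point on the pin's axis at mid-height of the 45 degree shoulder (2.5 mm high) between the yellow band above and the blue band (36 mm diameter) below, 55 mm above pin_axis; moves with the pin. The underside of a bushing with a 33.5 mm bore stops here; the blue band then shows directly below it.
- gauge_pin (a joint): how far the sprung pin is pressed down, m: 0 at rest, stop at 0.012. It begins to sink at about 3.3 N and needs about 600 N/m more (10.5 N at the stop, where it becomes hard).
- stand_red: fixed storage stand: red round foot 76 mm across and 8 mm thick with an upright steel peg, 10 mm diameter, its top 43 mm above the worktop. Origin: centre of the foot's underside; z along the peg.
- stand_yellow: fixed storage stand: yellow round foot 76 mm across and 8 mm thick with an upright steel peg, 10 mm diameter, its top 43 mm above the worktop. Origin: centre of the foot's underside; z along the peg.
- stand_blue: fixed storage stand: blue round foot 76 mm across and 8 mm thick with an upright steel peg, 10 mm diameter, its top 43 mm above the worktop. Origin: centre of the foot's underside; z along the peg.
- hex_keys: bystander: red folding hex key set, 105 mm long; origin at its underside.
- tape_black: bystander: roll of black tape, 57 mm across, 19 mm high; origin at its underside.
Not all that is in view belongs to the job. Leave any turquoise look-alike of the bushing_a alone.

How it is judged:
By the outcome, as a careful person would: the job done as asked, in the order asked, and still so for the second after the job is handed in, with the robot touching nothing.
It also fails if it takes over 58 s, if anything falls off the work surface, if the arm or the gripper's body presses on something with over 40 N, if the wrist force passes 120 N, or if a joint passes its speed limit or range.

## Working session

There is one attempt and no reset: what is moved stays moved. The work goes in short steps, Python scripts to look and compute and a tool call to move; the robot and the scene stay as the last step left them, time stands still between calls to the robot, and variables do not carry over. Pictures are saved under pics/ and viewed, at most 11 in all, crops included, and the job is handed in when it is done.

Besides the shell and the picture viewer there is one more tool, called after "Request:" as name([rows], argument=value, ...), one row to a line, values as JSON. arm_command: Moves the arm, as the interface text tells. Its arguments: {"type":"object","properties":{"xyz":{"type":"array","items":{"type":"array","items":{"type":"number"}}},"spin":{"type":"array","items":{"type":"number"}},"jaw":{"type":"number"},"squeeze":{"type":"number"}},"required":["xyz","spin"]}

```bash
mkdir -p pics; cat > h.py <<'E'
from cell import *
import numpy as np, cv2
def save(c,n): cv2.imwrite('pics/'+n,cv2.cvtColor(c['img'],cv2.COLOR_RGB2BGR))
def cloud(c):
    h,w=c['depth'].shape
    u,v=np.meshgrid(np.arange(w),np.arange(h))
    K=np.array([[c['fx'],0,c['cx']],[0,c['fy'],c['cy']],[0,0,1]])
    p=cv2.undistortPoints(np.stack([u,v],-1).reshape(-1,1,2).astype(float),K,np.array(c['dist_coeffs'])).reshape(h,w,2)
    d=np.stack([p[...,0],-p[...,1],-np.ones((h,w))],-1)
    T=np.array(c['world_from_camera'])
    return d@T[:3,:3].T, T[:3,3]
def plane(c,z):
    d,o=cloud(c); return o+d*((z-o[2])/d[...,2])[...,None]
def pts(c):
    d,o=cloud(c); return o+d*c['depth'][...,None]
E
python3 - <<'E'
from h import *
s=observe(); print(s)
a=read_camera('scene');b=read_camera('side')
for n,c in(('scene',a),('side',b)):
    save(c,n+'0.png'); print(n,c['fx'],c['dist_coeffs'],np.round(c['world_from_camera'],3).tolist(),(c['depth']>0).mean())
    np.savez(n+'0.npz',**c)
E
```

```text
{'time': 0.0, 'qpos': array([ 1.18497039e+00,  3.42707147e-01,  1.52499128e+00,  2.33062779e-05,
        1.27539383e+00, -1.45995308e-01]), 'qvel': array([ 0.00062699,  0.00060023, -0.00057941, -0.00174454,  0.00102208,
       -0.0006498 ]), 'joint_efforts': array([-2.87878920e-04, -4.31246603e+01, -2.44207960e+01,  7.16341124e-02,
        5.62865508e-02, -1.06786770e-04]), 'tool_pos': array([0.12463117, 0.50985892, 0.40406183]), 'tool_rot': array([-3.14011224e+00, -2.40208426e-04,  2.90175505e+00]), 'contact_force': array([-1.10099714, -0.1723252 ,  0.20783783]), 'torque': array([ 0.00728561, -0.01108922,  0.0057027 ]), 'grip_force': 0.0, 'opening': 0.09201013391718621}
scene 607.8095807201406 [0.00123971 0.         0.         0.         0.        ] [[0.684, 0.44, -0.582, -0.276], [-0.729, 0.434, -0.528, -0.73], [0.02, 0.786, 0.618, 0.971], [0.0, 0.0, 0.0, 1.0]] 0.9960904947916667
side 589.1076185374113 [0.00911568 0.         0.         0.         0.        ] [[0.962, 0.133, -0.238, 0.17], [-0.273, 0.474, -0.837, -1.269], [0.001, 0.871, 0.492, 0.843], [0.0, 0.0, 0.0, 1.0]] 0.993525390625
```

View pics/scene0.png

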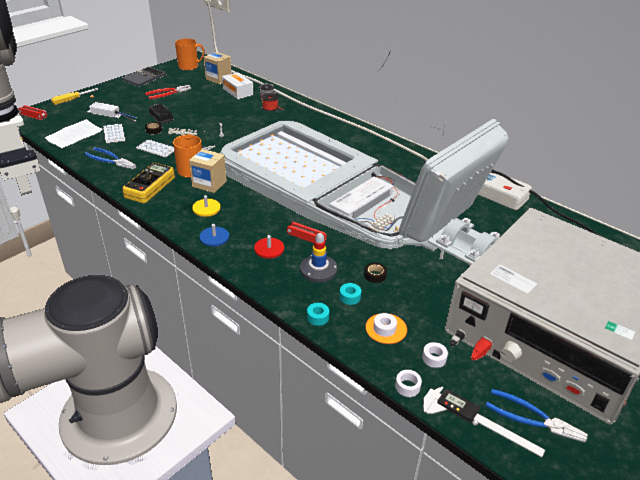

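View pics/side0.png

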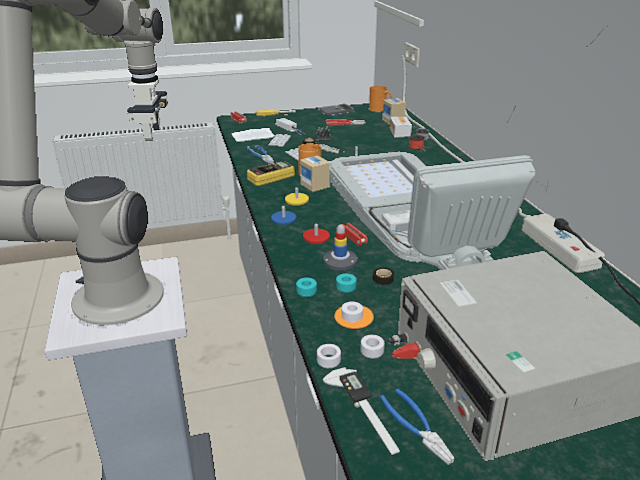

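The scene view shows the mat and bushing at (386,326), the gauge at (319,262), and the yellow, blue and red stands at (206,207), (214,236) and (269,247). The spares are at (435,354) and (408,382). Both views agree, so I'll measure positions next.

```bash
cat >> h.py <<'E'
def comp(m,uv,r=40):
    n,l,st,ce=cv2.connectedComponentsWithStats(m.astype(np.uint8))
    i=1+np.argmin(np.linalg.norm(ce[1:]-uv,axis=1)+1e3*(st[1:,4]<15)); return l==i
def circ(P):  # midrange-free: enclosing circle of plane points
    (x,y),r=cv2.minEnclosingCircle((P[:,:2]*1000).astype(np.float32)); return np.round([x,y,r],1)
E
python3 - <<'E'
from h import *
seeds={'scene':dict(mat=(386,328),red=(269,247),yellow=(206,208),blue=(214,236),bush=(386,324),gauge=(319,268)),
'side':dict(mat=(353,318),red=(316,236),yellow=(296,199),blue=(283,216),bush=(352,312),gauge=(340,259))}
for n in seeds:
    c=dict(np.load(n+'0.npz')); hsv=cv2.cvtColor(c['img'],cv2.COLOR_RGB2HSV); H,S,V=[hsv[...,i].astype(int) for i in range(3)]
    M=dict(mat=(abs(H-16)<6)&(S>150)&(V>120),red=((H<6)|(H>174))&(S>150)&(V>100),yellow=(abs(H-27)<5)&(S>150)&(V>120),blue=(abs(H-110)<10)&(S>120)&(V>80))
    P=pts(c)
    for k,z in(('mat',0.0005),('red',.008),('yellow',.008),('blue',.008)):
        m=comp(M[k],seeds[n][k]); q=plane(c,z)[m]
        d=P[m]; print(n,k,m.sum(),'plane',circ(q),'depth z med',np.round(np.median(d[:,2])*1000,1), circ(d[abs(d[:,2]-z)<.003]))
    u,v=seeds[n]['bush']; m=np.zeros(H.shape,bool); m[v-30:v+30,u-30:u+30]=1
    d=P[m&(P[...,2]>.021)&(P[...,2]<.03)]; print(n,'bush top',circ(d),len(d), np.median(d[:,2]))
    u,v=seeds[n]['gauge']; m[:]=0; m[v-45:v+25,u-30:u+30]=1
    d=P[m&(abs(P[...,2]-.024)<.0015)]; print(n,'gauge top',circ(d),len(d))
    for lo,hi in((.04,.055),(.057,.07),(.076,.088),(.095,.103),(.105,.115)):
        d=P[m&(P[...,2]>lo)&(P[...,2]<hi)]
        if len(d)>5: print('pin',lo,len(d),np.round(d.min(0)*1000),np.round(d.max(0)*1000))
E
```

```text
scene mat 538 plane [ 528.7 -224.4   46.1] depth z med 0.4 [ 529.5 -224.8   47.8]
scene red 455 plane [536.2 156.1  41.2] depth z med 7.7 [537.5 157.2  40.3]
scene yellow 321 plane [540.  406.8  41.9] depth z med 8.0 [541.8 408.   39.6]
scene blue 438 plane [471.2 289.2  42.4] depth z med 7.7 [471.8 293.4  41.5]
scene bush top [ 532.3 -185.6   65.3] 241 0.023697851844548423
scene gauge top [582.9  35.6 145.2] 148
pin 0.04 137 [548.  -6.  40.] [695.  78.  55.]
pin 0.057 85 [549.  -6.  57.] [693.  53.  70.]
pin 0.076 49 [551.  -0.  76.] [572.  20.  88.]
pin 0.095 28 [555.   3.  95.] [575.  21. 103.]
pin 0.105 30 [557.   4. 105.] [575.  20. 113.]
side mat 395 plane [ 529.3 -224.3   46.3] depth z med 1.2 [ 528.6 -225.2   47.3]
side red 287 plane [536.4 153.2  42.8] depth z med 8.4 [537.5 157.8  40.5]
side yellow 210 plane [538.1 404.   44.1] depth z med 8.4 [540.9 407.5  40.7]
side blue 259 plane [471.2 287.8  44. ] depth z med 8.2 [473.5 291.1  40.4]
side bush top [ 533.9 -233.   122.2] 327 0.024148833596925434
side gauge top [572.   61.  195.2] 221
pin 0.04 109 [534. -10.  40.] [688. 176.  55.]
pin 0.057 65 [551.  -6.  57.] [688. 145.  70.]
pin 0.076 41 [552.  -2.  76.] [577.  21.  88.]
pin 0.095 18 [557.  -1.  95.] [573.  17. 102.]
pin 0.105 28 [557.  -1. 105.] [575.  19. 113.]
```

```bash
python3 - <<'E'
from h import *
im=np.zeros((560,760),np.float32)  # 2mm px; row = x 0.9..-0.? ; col = y .65..-.65
A=np.zeros((450,700))
for n in('scene','side'):
    P=pts(dict(np.load(n+'0.npz'))).reshape(-1,3)
    k=(P[:,0]>.3)&(P[:,0]<.9)&(abs(P[:,1])<.6)&(P[:,2]>.005)&(P[:,2]<.5); P=P[k]
    r=((.9-P[:,0])/.002).astype(int); q=((.6-P[:,1])/.002).astype(int)
    np.maximum.at(A,(r,q),P[:,2])
h=(np.clip(A/.25,0,1)*255).astype(np.uint8)
I=cv2.applyColorMap(cv2.dilate(h,np.ones((3,3))),cv2.COLORMAP_JET)[:310,:600]
for y in range(-5,6): cv2.putText(I,str(y),(int((.6-y*.1)/.002),308),0,.4,(255,255,255)); cv2.line(I,(int((.6-y*.1)/.002),0),(int((.6-y*.1)/.002),300),(90,90,90))
for x in range(4,9): cv2.line(I,(0,int((.9-x*.1)/.002)),(600,int((.9-x*.1)/.002)),(90,90,90)); cv2.putText(I,str(x),(2,int((.9-x*.1)/.002)),0,.4,(255,255,255))
cv2.imwrite('pics/hm.png',I)
w=read_camera('wrist'); T=np.array(w['world_from_camera']); print(w['fx'],w['cx'],w['cy'],np.round(T,3).tolist(),observe()['tool_pos'])
E
```

```text
381.23265615107033 315.7951856121559 248.95152296117794 [[0.237, -0.931, -0.277, 0.05], [0.972, 0.227, 0.069, 0.528], [-0.001, -0.285, 0.958, 0.383], [0.0, 0.0, 0.0, 1.0]] [0.12462246 0.50988931 0.40419741]
```

View pics/hm.png

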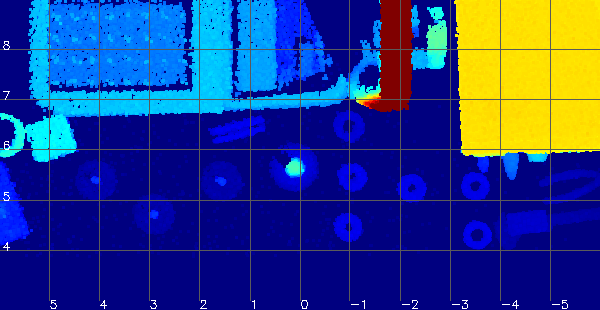

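The height map shows clear space round the bushing, gauge and stands. The tall lid is at x>0.68 m, y about -0.2 m, and the PSU is at x>0.6 m, y<-0.31 m. I'll go over the gauge first.

Request:
arm_command([
  [24,-28,0],
  [24,-28,0],
  [24,-28,0],
  [24,-28,0],
  [24,-28,0],
  [24,-28,0],
  [24,-28,0],
  [24,-28,0],
  [24,-28,0],
  [24,-28,0],
  [24,-28,0],
  [24,-28,0],
  [24,-28,0],
  [24,-28,0],
  [24,-28,0],
  [24,-28,0],
  [24,-28,0],
  [32,-25,0],
  [0,0,0],
  [0,0,0],
], spin=[0,0,0,1.37,1.37,1.37,1.37,1.37,1.37,1.37,1.37,1.37,1.37,0,0,0,0,0,0,0])

```text
time: 2.15
tool_pos: [0.5648, 0.0085, 0.4038]
tool_rot: [3.141, -0.002, 3.14]
contact_force: [-0.8, 0.6, -0.0]
opening: 0.0916
grip_force: 0.0
```

```bash
python3 - <<'E'
from h import *
w=read_camera('wrist'); np.savez('w1.npz',**w); save(w,'w1.png'); s=observe(); print(s['tool_pos'],s['tool_rot'],s['time'],s['contact_force'],np.round(w['world_from_camera'],3).tolist())
E
```

```text
[0.56430724 0.00914836 0.40413236] [ 3.14100642e+00 -1.68044131e-03  3.14057600e+00] 2.2 [-1.08329838  0.64408659 -0.44702812] [[0.002, -0.959, -0.283, 0.488], [1.0, 0.002, 0.0, 0.008], [0.0, -0.283, 0.959, 0.383], [0.0, 0.0, 0.0, 1.0]]
```

View pics/w1.png

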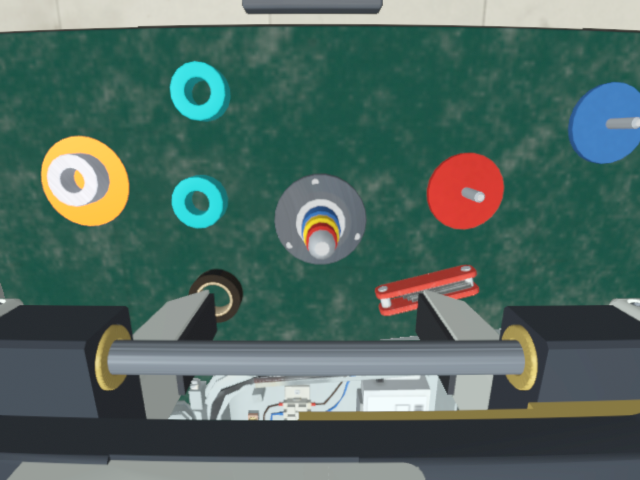

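The wrist view shows the pin top at (321,243), the red stand at (466,191), the bushing at (78,180) and the mat at (85,181). I'll measure these from this view.

```bash
cat >> h.py <<'E'
from scipy.optimize import least_squares
def fitc(P,r=None):  # circle fit to plane points in mm
    P=P[:,:2]*1000; c0=(P.min(0)+P.max(0))/2; r0=r or np.ptp(P,axis=0).mean()/2
    if r: f=lambda q:np.hypot(*(P-q[:2]).T)-r; q=least_squares(f,c0,loss='soft_l1').x; return np.round([*q,r,np.std(f(q))],2)
    f=lambda q:np.hypot(*(P-q[:2]).T)-q[2]; q=least_squares(f,[*c0,r0],loss='soft_l1').x; return np.round([*q,np.std(f(q))],2)
def edge(c,m,z):
    cs=max(cv2.findContours(m.astype(np.uint8),cv2.RETR_EXTERNAL,cv2.CHAIN_APPROX_NONE)[0],key=len)[:,0]
    return plane(c,z)[cs[:,1],cs[:,0]]
E
cat > w.py <<'E'
from h import *
def run(f,seeds):
    c=dict(np.load(f)); hsv=cv2.cvtColor(c['img'],cv2.COLOR_RGB2HSV); H,S,V=[hsv[...,i].astype(int) for i in range(3)]
    M=dict(mat=(abs(H-16)<6)&(S>150)&(V>120),red=((H<6)|(H>174))&(S>150)&(V>100),blue=(abs(H-110)<10)&(S>120)&(V>80),yellow=(abs(H-27)<5)&(S>150)&(V>120))
    P=pts(c)
    for k,uv in seeds.items():
        if k in M:
            m=comp(M[k],uv); z=.0005 if k=='mat' else .008; print(k,m.sum(),fitc(edge(c,m,z)))
        else:
            z=dict(gauge=.024,bush=.024,pin=.110)[k]; R=60 if k!='pin' else 20
            m=np.zeros(H.shape,bool); m[max(0,uv[1]-R):uv[1]+R,max(0,uv[0]-R):uv[0]+R]=1
            m&=abs(P[...,2]-z)<.004 if k!='gauge' else abs(P[...,2]-z)<.003
            m=comp(m,uv); print(k,m.sum(),np.median(P[m][:,2]),fitc(edge(c,m,z)))
E
python3 - <<'E'
from w import *
run('w1.npz',dict(mat=(85,181),red=(466,191),blue=(606,123),gauge=(320,220),pin=(321,243),bush=(75,181)))
E
```

```text
mat 99 [ 527.1  -231.15    5.26    1.48]
red 4301 [5.3957e+02 1.5558e+02 3.7490e+01 3.9000e-01]
blue 4430 [473.63 285.43  36.14  10.1 ]
gauge 540 0.02303932608409398 [567.93  12.03  22.34   2.47]
pin 332 0.1084605180850435 [5.6677e+02 1.2150e+01 7.4700e+00 5.3000e-01]
bush 1679 0.02295370682087078 [ 5.2530e+02 -2.2232e+02  2.4470e+01  5.2000e-01]
```

Request:
arm_command([
  [-4,-24,-8],
  [-4,-24,-8],
  [-4,-24,-8],
  [-4,-24,-8],
  [-4,-24,-8],
  [-4,-24,-12],
  [-4,-24,-12],
  [-4,-24,-12],
  [-4,-24,-12],
  [-3,-16,-16],
  [0,0,0],
  [0,0,0],
], spin=[0,0,0,0,0,0,0,0,0,0,0,0])

```text
time: 3.4
tool_pos: [0.5255, -0.2219, 0.3011]
tool_rot: [3.141, -0.0, 3.141]
contact_force: [0.1, -0.2, 0.3]
opening: 0.0915
grip_force: 0.0
```

```bash
python3 - <<'E'
from w import *
w=read_camera('wrist'); np.savez('w2.npz',**w); save(w,'w2.png'); s=observe(); print(s['tool_pos'],s['tool_rot'],s['time'])
T=np.array(w['world_from_camera']);print(T[:3,3])
run('w2.npz',dict(mat=(320,249),bush=(320,249)))
E
```

```text
[ 0.52580058 -0.22174366  0.30155914] [ 3.14141579e+00  5.96561123e-04 -3.14124093e+00] 3.45
[ 0.44848823 -0.22247163  0.28018073]
mat 470 [ 528.36 -224.39    9.09    0.9 ]
bush 2884 0.02291026807691654 [ 5.2426e+02 -2.2441e+02  2.4210e+01  2.4000e-01]
```

View pics/w2.png

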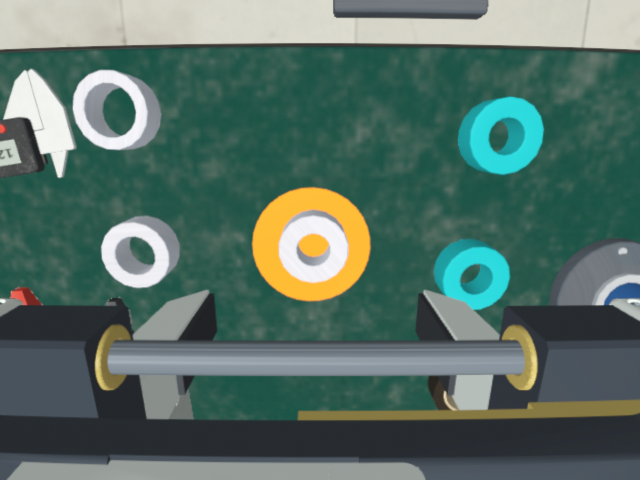

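The bushing top is at (313,250) on the mat at (311,245), and the fingertips are near (213,292) and (420,292). I'll fit the outer mat edge, the bore and the fingertips.

```bash
python3 - <<'E'
from w import *
c=dict(np.load('w2.npz')); hsv=cv2.cvtColor(c['img'],cv2.COLOR_RGB2HSV); H,S,V=[hsv[...,i].astype(int) for i in range(3)]
m=(abs(H-16)<6)&(S>150)&(V>120); m[:,:240]=0;m[:,385:]=0;m[310:]=0
print('mat outer',fitc(edge(c,m,.0005)))
n,l,st,ce=cv2.connectedComponentsWithStats(m.astype(np.uint8)); print(st[:,4],ce)
P=pts(c); b=np.zeros(H.shape,bool); b[200:300,260:370]=1; t=b&(abs(P[...,2]-.0235)<.003)
cs,h=cv2.findContours(t.astype(np.uint8),cv2.RETR_CCOMP,cv2.CHAIN_APPROX_NONE)
q=plane(c,.024)
for k in cs:
    if len(k)>30: k=k[:,0]; print(len(k),fitc(q[k[:,1],k[:,0]]))
# fingertips: near depth
d,o=cloud(c); D=c['depth']
Z=P[...,2]; f=(Z>.115)&(Z<.135)&(D>0); n,l,st,ce=cv2.connectedComponentsWithStats(f.astype(np.uint8))
for i in range(1,n):
    if st[i,4]>20: pp=P[l==i]; print('tip',st[i],np.round(pp.min(0),4),np.round(pp.max(0),4))
E
```

```text
mat outer [ 5.2950e+02 -2.2603e+02  4.4780e+01  2.3000e-01]
[300317   6413    470] [[319.72394836 239.43100124]
 [309.48588804 242.34523624]
 [313.04255319 244.76595745]]
195 [ 5.2432e+02 -2.2439e+02  2.4160e+01  2.5000e-01]
95 [ 5.2430e+02 -2.2436e+02  1.1810e+01  2.6000e-01]
tip [169 290  49  50 652] [ 0.5139 -0.2839  0.1217] [ 0.535  -0.2677  0.135 ]
tip [415 290  49  50 640] [ 0.5138 -0.1769  0.1215] [ 0.535  -0.1607  0.135 ]
```

Request:
arm_command([
  [0,-2,-12],
  [0,0,-20],
  [0,0,-25],
  [0,0,-25],
  [0,0,-20],
  [0,0,-12],
  [0,0,-7],
  [0,0,0],
  [0,0,0],
], spin=[0,0,0,0,0,0,0,0,0])

```text
time: 4.35
tool_pos: [0.526, -0.225, 0.1805]
tool_rot: [-3.141, 0.001, 3.141]
contact_force: [0.3, 0.5, 0.8]
opening: 0.0918
grip_force: 0.0
```

Request:
arm_command([
  [0,0,0],
  [0,0,0],
  [0,0,0],
  [0,0,0],
  [0,0,0],
  [0,0,0],
  [0,0,0],
  [0,0,0],
  [0,0,0],
  [0,0,0],
], spin=[0,0,0,0,0,0,0,0,0,0], jaw=-1, squeeze=35)

```text
time: 5.35
tool_pos: [0.5256, -0.225, 0.1798]
tool_rot: [3.141, -0.0, 3.141]
contact_force: [-0.7, 1.5, 1.5]
opening: 0.0501
grip_force: 35.0
```

Request:
arm_command([
  [0,0,10],
  [0,0,20],
  [0,0,30],
  [0,0,35],
  [0,0,30],
  [0,0,20],
  [0,0,0],
], spin=[0,0,0,0,0,0,0])

```text
time: 6.05
tool_pos: [0.5262, -0.2253, 0.3284]
tool_rot: [-3.138, 0.006, 3.141]
contact_force: [-0.3, -0.4, -1.1]
opening: 0.0502
grip_force: 35.0
```

```bash
python3 - <<'E'
from w import *
c=dict(np.load('w1.npz')); P=pts(c)
for zc in (.107,.108,.109):
    m=P[...,2]>zc; m[:200]=0;m[280:]=0;m[:,:280]=0;m[:,360:]=0
    pp=P[m]; print(zc,m.sum(),np.round(pp.min(0)*1e3,1),np.round(pp.max(0)*1e3,1),fitc(edge(c,comp(m,(321,243)),.110)))
cv2.imwrite('pics/crop1.png',cv2.resize(cv2.cvtColor(c['img'][165:275,265:375],cv2.COLOR_RGB2BGR),None,fx=5,fy=5,interpolation=cv2.INTER_CUBIC))
w=read_camera('wrist'); np.savez('w3.npz',**w); s=observe(); print(s['tool_pos'],np.array(w['world_from_camera'])[:3,3])
P=pts(w); zt=s['tool_pos'][2]-.180+.024; m=abs(P[...,2]-zt)<.003
m[:,:250]=0;m[:,390:]=0
cs,h=cv2.findContours(m.astype(np.uint8),cv2.RETR_CCOMP,cv2.CHAIN_APPROX_NONE); q=plane(w,zt)
for k in cs:
    if len(k)>40: k=k[:,0]; print(len(k),k.min(0),k.max(0),fitc(q[k[:,1],k[:,0]]))
print(np.median(P[m],axis=0))
cv2.imwrite('pics/w3.png',cv2.cvtColor(w['img'],cv2.COLOR_RGB2BGR))
E
```

```text
0.107 293 [487.8   4.4 107. ] [574.8  19.5 383. ] [5.6707e+02 1.2070e+01 6.6500e+00 4.2000e-01]
0.108 239 [487.8   5.2 108. ] [573.8  18.7 383. ] [5.673e+02 1.203e+01 5.970e+00 4.900e-01]
0.109 129 [487.8   6.  109. ] [573.5  17.2 383. ] [567.51  11.68   4.56   0.85]
[ 0.52573747 -0.22505172  0.32610572] [ 0.44927091 -0.22590122  0.30696   ]
151 [278 376] [353 387] [ 515.82 -226.61   34.17    1.98]
426 [250 273] [389 339] [ 523.8  -226.11   22.78    6.08]
[ 0.51538072 -0.22631839  0.17142959]
```

View pics/crop1.png

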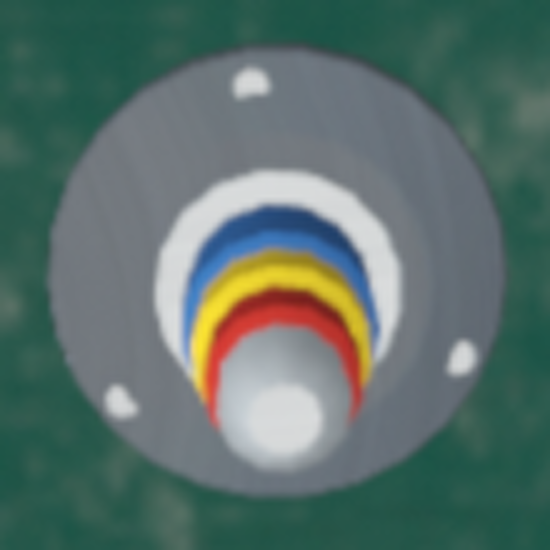

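View pics/w3.png

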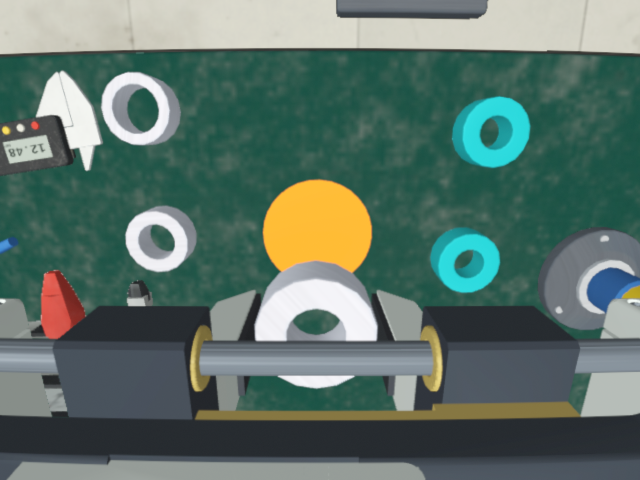

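The crop shows the pin's top face at about (321.6,248.2) and the base circle at about (319.8,218.8). In the wrist view the bushing is held upright at (316,325).

```bash
python3 - <<'E'
from w import *
a=dict(np.load('w1.npz'));b=dict(np.load('w2.npz'));c3=dict(np.load('w3.npz'))
I=cv2.cvtColor(a['img'],cv2.COLOR_RGB2GRAY); m=I>195; m[:235]=0;m[262:]=0;m[:,:308]=0;m[:,336:]=0
m=comp(m,(321.6,248)); print('face px',m.sum(),np.argwhere(m).mean(0)[::-1])
T=[np.array(x['world_from_camera']) for x in(a,b,c3)]; Rm=cv2.Rodrigues(np.mean([cv2.Rodrigues(t[:3,:3])[0] for t in T],0))[0]
print([np.round(cv2.Rodrigues(t[:3,:3])[0].ravel(),4) for t in T],[t[:3,3] for t in T])
def rel(c,uv,h):
    K=np.array([[c['fx'],0,c['cx']],[0,c['fy'],c['cy']],[0,0,1]])
    p=cv2.undistortPoints(np.array([[uv]],float),K,np.array(c['dist_coeffs'])).ravel(); d=Rm@[p[0],-p[1],-1]; return 1000*d*h/-d[2]
zc1,zc2=T[0][2,3],T[1][2,3]
pu=np.argwhere(m).mean(0)[::-1]
print('pin rel cam',rel(a,pu,zc1-.110),'base',rel(a,(319.8,218.8),zc1-.024))
P=pts(b); t=abs(P[...,2]-.0235)<.003; t[:200]=0;t[300:]=0;t[:,:260]=0;t[:,370:]=0
k=max(cv2.findContours(t.astype(np.uint8),cv2.RETR_EXTERNAL,cv2.CHAIN_APPROX_NONE)[0],key=len)[:,0]
q=np.array([rel(b,x,zc2-.024) for x in k])/1000; print('bush rel cam',fitc(q))
# finger tips: pad lower edges in w2 and rel
f=(P[...,2]>.119)&(P[...,2]<.135); f[:,:150]=0; f[:,480:]=0; k=np.argwhere(f); print('tip mid col',(k[:,1].min()+k[:,1].max())/2, 'y rel',rel(b,((k[:,1].min()+k[:,1].max())/2,315),zc2-.123))
E
```

```text
face px 198 [320.04545455 248.11111111]
[array([-0.2254, -0.2257,  1.5574]), array([-0.2262, -0.2273,  1.5589]), array([-0.2345, -0.2288,  1.5588])] [array([0.48776866, 0.00805903, 0.38303288]), array([ 0.44848823, -0.22247163,  0.28018073]), array([ 0.44927091, -0.22590122,  0.30696   ])]
pin rel cam [  80.97117516    2.90159376 -273.03288328] base [  77.11058673    3.50127157 -359.03288328]
bush rel cam [76.28 -2.36 24.18  0.25]
tip mid col 315.0 y rel [  78.31663356   -0.53409752 -157.18073488]
```

Request:
arm_command([
  [2,12,0],
  [4,22,0],
  [5,27,0],
  [5,27,0],
  [5,27,0],
  [5,27,0],
  [5,27,0],
  [5,27,0],
  [4,22,0],
  [2,12,0],
  [1.7,8.4,0],
  [0,0,-10],
  [0,0,-10],
  [0,0,-5],
  [0,0,0],
  [0,0,0],
  [0,0,0],
], spin=[0,0,0,0,0,0,0,0,0,0,0,0,0,0,0,0,0])

```text
time: 7.8
tool_pos: [0.5695, 0.013, 0.3001]
tool_rot: [-3.142, 0.001, 3.14]
contact_force: [0.8, 0.0, -0.8]
opening: 0.0495
grip_force: 35.0
```

```bash
python3 - <<'E'
from w import *
s=observe(); print(s['tool_pos'],s['tool_rot'],s['contact_force'])
ims=[]
for n in('scene','side'):
    c=read_camera(n); np.savez(n+'4.npz',**c)
    P=pts(c); K=np.array([[c['fx'],0,c['cx']],[0,c['fy'],c['cy']],[0,0,1]])
    T=np.linalg.inv(np.array(c['world_from_camera'])); p=T[:3,:3]@[.569,.0125,.11]+T[:3,3]; u=c['fx']*p[0]/-p[2]+c['cx']; v=c['fy']*p[1]/p[2]+c['cy']; u,v=int(u),int(v); print(n,u,v)
    ims.append(cv2.resize(cv2.cvtColor(c['img'][v-40:v+60,u-39:u+39],cv2.COLOR_RGB2BGR),None,fx=5,fy=5,interpolation=cv2.INTER_CUBIC))
cv2.imwrite('pics/al4.png',np.hstack(ims))
E
```

```text
[0.56949462 0.01301594 0.30005832] [-3.14156502e+00  6.86068364e-04  3.14033828e+00] [ 0.81834606  0.04356389 -0.78062696]
scene 320 233
side 340 225
```

View pics/al4.png

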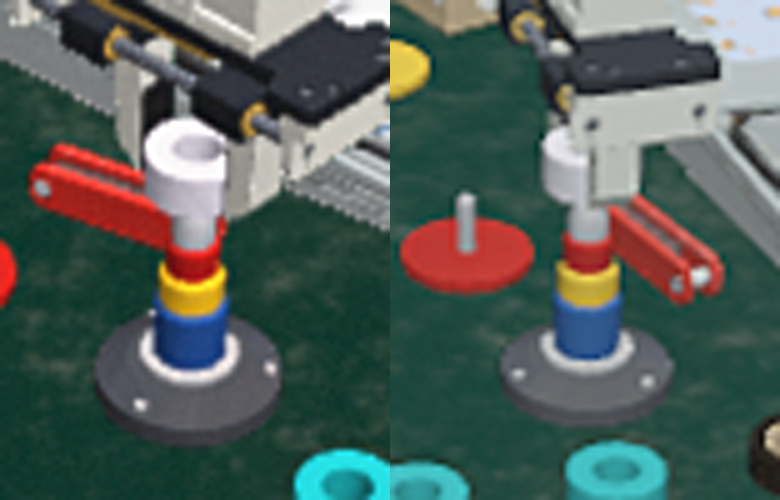

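The crop shows the bushing hovering over the pin, roughly concentric. In the scene half, the left bushing edge is at about 146 and the pin axis at about 194. I'll refine this with subpixel edges.

```bash
python3 - <<'E'
from h import *
def rays(c,uv):
    K=np.array([[c['fx'],0,c['cx']],[0,c['fy'],c['cy']],[0,0,1]]); T=np.array(c['world_from_camera'])
    p=cv2.undistortPoints(np.array(uv,float).reshape(-1,1,2),K,np.array(c['dist_coeffs'])).reshape(-1,2)
    return np.c_[p[:,0],-p[:,1],-np.ones(len(p))]@T[:3,:3].T,T[:3,3]
def cross(row,lo,hi,falling=False):
    g=np.abs(np.diff(row[lo:hi].astype(float))); return lo+.5+(g*np.arange(len(g))).sum()/g.sum()
A=[];B=[]
for n,(u0,v0) in(('scene',(281,193)),('side',(301,185))):
    c=dict(np.load(n+'4.npz')); I=c['img'].astype(float); hsv=cv2.cvtColor(c['img'],cv2.COLOR_RGB2HSV)
    sat=hsv[...,1].astype(float); V=hsv[...,2].astype(float)
    off=78 if n=='side' else 0
    def prof(vv,rng): 
        r=I[v0+vv]; return r
    # blue & yellow bands vs green mat: channel blue-green, red-green
    for name,z,ch,rows in (('blue',.045,lambda r:r[:,2]-r[:,1],(310,350)),('yellow',.064,lambda r:r[:,0]-r[:,2],(278,295))):
        L=[]
        for v in range(v0+rows[0]//5,v0+rows[1]//5):
            s=ch(I[v])[u0+25:u0+56]; t=(s.max()*0.8+np.median(s[:5]))/2; k=np.where(s>t)[0]; a,b=k[0],k[-1]
            fa=a-(s[a]-t)/(s[a]-s[a-1]); fb=b+(s[b]-t)/(s[b]-s[b+1]); L.append((u0+25+fa,u0+25+fb,v))
        print(n,name,np.round(np.array(L),2).tolist())
    L=[]
    for v in range(v0+30,v0+38):
        s=V[v][u0+20:u0+45]; L.append([int(x) for x in s])
    print(n,'bush V',u0+20,v0+30); print('\n'.join(map(str,L)))
E
```

```text
scene blue [[311.62, 326.36, 255.0], [311.74, 326.17, 256.0], [311.99, 325.88, 257.0], [311.66, 326.05, 258.0], [311.81, 325.92, 259.0], [311.71, 325.6, 260.0], [311.83, 325.57, 261.0], [311.69, 325.58, 262.0]]
scene yellow [[312.34, 325.8, 248.0], [312.53, 325.56, 249.0], [312.64, 325.41, 250.0], [312.76, 325.34, 251.0]]
scene bush V 301 223
[71, 77, 74, 68, 74, 112, 156, 164, 96, 238, 255, 251, 250, 252, 231, 204, 210, 213, 210, 203, 190, 179, 161, 140, 166]
[134, 115, 68, 67, 62, 75, 148, 165, 69, 213, 255, 254, 251, 251, 250, 233, 219, 214, 210, 207, 190, 178, 166, 206, 255]
[255, 255, 219, 128, 105, 63, 115, 165, 57, 141, 242, 255, 253, 252, 251, 250, 251, 242, 235, 233, 229, 229, 238, 254, 255]
[187, 219, 253, 255, 255, 210, 124, 168, 63, 115, 164, 241, 255, 255, 251, 251, 250, 250, 250, 251, 251, 251, 251, 255, 255]
[134, 160, 180, 186, 224, 252, 255, 255, 167, 121, 134, 161, 220, 245, 252, 253, 252, 251, 252, 252, 252, 252, 252, 255, 255]
[107, 105, 118, 133, 160, 168, 187, 221, 214, 133, 137, 144, 163, 177, 201, 234, 245, 252, 254, 254, 253, 252, 253, 252, 250]
[188, 171, 138, 105, 103, 115, 135, 163, 153, 123, 140, 146, 153, 159, 171, 187, 192, 205, 213, 219, 222, 221, 222, 222, 186]
[255, 255, 241, 182, 151, 136, 95, 98, 108, 126, 137, 148, 159, 164, 177, 184, 186, 189, 196, 201, 206, 210, 210, 212, 167]
side blue [[333.38, 346.69, 247.0], [333.29, 346.79, 248.0], [333.2, 346.87, 249.0], [333.0, 347.1, 250.0], [333.37, 346.63, 251.0], [333.56, 346.43, 252.0], [333.64, 346.1, 253.0], [333.86, 345.76, 254.0]]Traceback (most recent call last):
  File "<stdin>", line 20, in <module>
IndexError: index 31 is out of bounds for axis 0 with size 31
```

Subpixel edges aren't precise enough here, so I'll use force instead. I'll lower gently over the taper and watch the lateral force.

Request:
arm_command([
  [0,0,-2],
  [0,0,-2],
  [0,0,-2],
  [0,0,-2],
  [0,0,-2],
  [0,0,-2],
  [0,0,-2],
  [0,0,-1],
  [0,0,0],
  [0,0,0],
], spin=[0,0,0,0,0,0,0,0,0,0])

```text
time: 8.9
tool_pos: [0.5694, 0.0134, 0.2848]
tool_rot: [3.141, 0.0, 3.141]
contact_force: [-0.1, -0.2, -1.0]
opening: 0.0499
grip_force: 35.0
```

Request:
arm_command([
  [0,0,-1],
  [0,0,-1],
  [0,0,-1],
  [0,0,-1],
  [0,0,-1],
  [0,0,0],
  [0,0,0],
], spin=[0,0,0,0,0,0,0])

```text
time: 9.6
tool_pos: [0.5694, 0.0134, 0.2797]
tool_rot: [3.142, -0.0, 3.141]
contact_force: [-0.3, -0.4, -0.5]
opening: 0.0498
grip_force: 35.0
```

Request:
arm_command([
  [0,0,-2],
  [0,0,-2],
  [0,0,-1],
  [0,0,-1],
  [0,0,-1],
  [0,0,-0.5],
  [0,0,-0.5],
  [0,0,0],
  [0,0,0],
], spin=[0,0,0,0,0,0,0,0,0])

```text
time: 10.5
tool_pos: [0.5694, 0.0134, 0.2718]
tool_rot: [3.142, 0.0, 3.141]
contact_force: [0.3, -0.2, -1.0]
opening: 0.0499
grip_force: 35.0
```

Request:
arm_command([
  [0,0,-0.5],
  [0,0,-0.5],
  [0,0,0],
], spin=[0,0,0])

```text
time: 10.8
tool_pos: [0.5694, 0.0134, 0.271]
tool_rot: [-3.142, 0.0, 3.141]
contact_force: [-0.8, -0.2, 2.0]
opening: 0.0499
grip_force: 35.0
```

Request:
arm_command([
  [0,0,-0.5],
  [0,0,-0.5],
  [0,0,0],
], spin=[0,0,0])

```text
time: 11.1
tool_pos: [0.5694, 0.0134, 0.2699]
tool_rot: [3.142, 0.0, 3.141]
contact_force: [-1.1, -0.1, 3.6]
opening: 0.0495
grip_force: 35.0
```

```bash
python3 - <<'E'
from h import *
F=[];ims=[]
for n,(u,v) in(('scene',(320,240)),('side',(340,232))):
    c=read_camera(n); s=observe(); F.append(s['contact_force'])
    ims.append(cv2.resize(cv2.cvtColor(c['img'][v-40:v+40,u-39:u+39],cv2.COLOR_RGB2BGR),None,fx=5,fy=5,interpolation=cv2.INTER_CUBIC))
cv2.imwrite('pics/al5.png',np.hstack(ims)); print(np.round(F,2),s['tool_pos'],s['torque'])
E
```

```text
[[-1.37 -0.41  3.79]
 [-1.3  -0.75  2.33]] [0.56939799 0.0133796  0.26985985] [-0.07034843  0.12875627 -0.04602535]
```

View pics/al5.png

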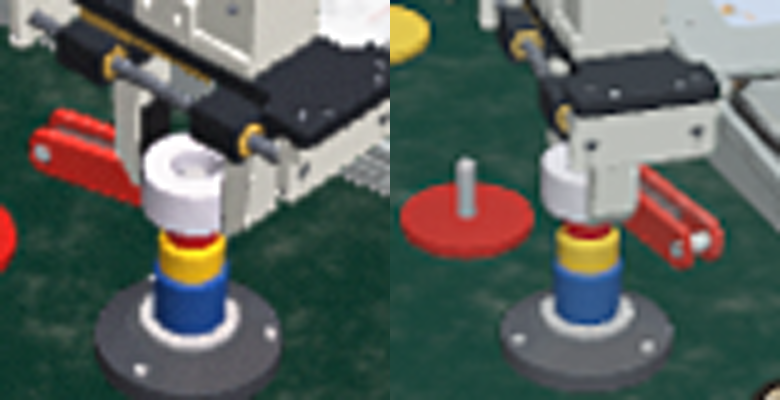

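The red band shows directly below the bushing, which stopped with its underside at about 91 mm. I'll trim the small lateral load and press about 6 mm.

Request:
arm_command([
  [-0.3,-0.2,-0.5],
  [-0.2,0,-1],
  [0,0,-1],
  [0,0,-1],
  [0,0,-1],
  [0,0,-0.5],
  [0,0,0],
  [0,0,0],
], spin=[0,0,0,0,0,0,0,0])

```text
time: 12.0
tool_pos: [0.5689, 0.0132, 0.265]
tool_rot: [3.142, 0.0, 3.141]
contact_force: [0.2, -0.6, 5.7]
opening: 0.0497
grip_force: 35.0
```

Request:
arm_command([
  [0,0,0],
  [0,0,0],
  [0,0,0],
  [0,0,0],
], spin=[0,0,0,0])

```text
time: 12.4
tool_pos: [0.569, 0.0132, 0.265]
tool_rot: [-3.142, 0.001, 3.141]
contact_force: [-1.2, -0.0, 6.6]
opening: 0.0498
grip_force: 35.0
```

Request:
arm_command([
  [0,0,1],
  [0,0,3],
  [0,0,6],
  [0,0,10],
  [0,0,12],
  [0,0,12],
  [0,0,6],
  [-2,8,0],
  [-3,16,0],
  [-5,24,0],
  [-5,24,0],
  [-5,24,0],
  [-4,24,0],
  [-3,16,0],
  [-1.4,7.8,0],
  [0,0,0],
  [0,0,0],
], spin=[0,0,0,0,0,0,0,0,0,0,0,0,0,0,0,0,0])

```text
time: 14.1
tool_pos: [0.5406, 0.1567, 0.3146]
tool_rot: [-3.141, -0.0, 3.141]
contact_force: [0.5, -0.6, -1.8]
opening: 0.0499
grip_force: 35.0
```

```bash
python3 - <<'E'
from w import *
w=read_camera('wrist'); np.savez('w6.npz',**w); s=observe(); print(s['tool_pos'],s['contact_force'],s['opening'])
hsv=cv2.cvtColor(w['img'],cv2.COLOR_RGB2HSV); H,S,V=[hsv[...,i].astype(int) for i in range(3)]
m=((H<6)|(H>174))&(S>150)&(V>100); ce=comp(m,(320,240)); e=edge(w,ce,.008)
P=e[e[:,0]<.535]; print(len(P),fitc(P,38.))
a=read_camera('scene');b=read_camera('side')
cv2.imwrite('pics/al6.png',np.hstack([cv2.resize(cv2.cvtColor(c['img'][v-60:v+50,u-40:u+40],cv2.COLOR_RGB2BGR),None,fx=4,fy=4,interpolation=cv2.INTER_CUBIC) for c,u,v in((a,269,225),(b,316,218))]))
E
```

```text
[0.54062992 0.15633317 0.31460629] [-0.10646163  0.50765638 -0.90700256] 0.04936757154393677
127 [5.4030e+02 1.5699e+02 3.8000e+01 4.4000e-01]
```

View pics/al6.png

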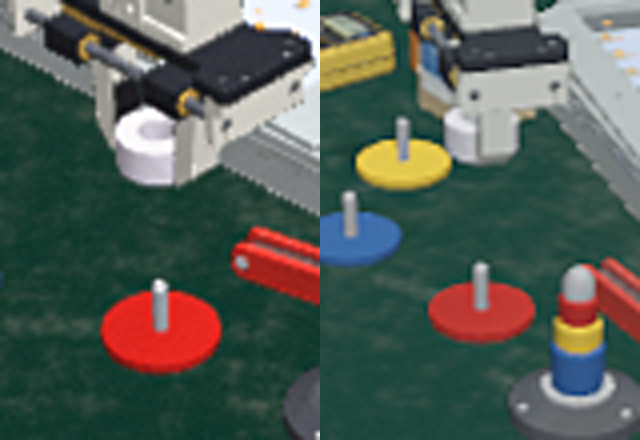

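The crop shows the pin back up, the red stand clear, and the bushing held above it. I'll lower it onto the peg.

Request:
arm_command([
  [1,1,-10],
  [0,0,-20],
  [0,0,-22],
  [0,0,-20],
  [0,0,-10],
  [0,0,-7],
  [0,0,-8],
  [0,0,-8],
  [0,0,-7],
  [0,0,-5],
  [0,0,-3],
  [0,0,-2],
  [0,0,-1],
  [0,0,-1],
  [0,0,0],
  [0,0,0],
], spin=[0,0,0,0,0,0,0,0,0,0,0,0,0,0,0,0])

```text
time: 15.85
tool_pos: [0.5415, 0.158, 0.1909]
tool_rot: [3.141, 0.0, 3.141]
contact_force: [0.6, -0.2, -1.2]
opening: 0.0498
grip_force: 35.0
```

Request:
arm_command([
  [0,0,-1],
  [0,0,-0.5],
  [0,0,-0.5],
  [0,0,0],
  [0,0,0],
], spin=[0,0,0,0,0])

```text
time: 16.35
tool_pos: [0.5415, 0.158, 0.1887]
tool_rot: [3.141, 0.0, 3.141]
contact_force: [0.3, 0.8, -1.3]
opening: 0.0498
grip_force: 35.0
```

Request:
arm_command([
  [0,0,-0.5],
  [0,0,-0.3],
  [0,0,0],
], spin=[0,0,0])

```text
time: 16.65
tool_pos: [0.5414, 0.158, 0.1879]
tool_rot: [3.142, -0.0, 3.141]
contact_force: [-0.4, -0.2, -0.1]
opening: 0.05
grip_force: 35.0
```

Contact is just starting with the bushing on the foot. I'll release, then retract straight up.

Request:
arm_command([
  [0,0,0],
  [0,0,0],
  [0,0,0],
  [0,0,0],
  [0,0,0],
  [0,0,0],
  [0,0,0],
  [0,0,0],
], spin=[0,0,0,0,0,0,0,0], jaw=0.7)

```text
time: 17.45
tool_pos: [0.5415, 0.158, 0.1879]
tool_rot: [3.142, 0.0, 3.141]
contact_force: [-0.1, 0.8, 0.5]
opening: 0.0781
grip_force: 0.0
```

Request:
arm_command([
  [0,0,5],
  [0,0,10],
  [0,0,20],
  [0,0,25],
  [0,0,25],
  [0,0,25],
  [0,0,15],
  [0,0,0],
  [0,0,0],
], spin=[0,0,0,0,0,0,0,0,0])

```text
time: 18.35
tool_pos: [0.5412, 0.158, 0.3132]
tool_rot: [3.141, 0.001, 3.141]
contact_force: [0.2, 0.7, -0.4]
opening: 0.0782
grip_force: 0.0
```

```bash
python3 - <<'E'
from h import *
a=read_camera('scene');b=read_camera('side');w=read_camera('wrist')
P=pts(w); m=abs(P[...,2]-.031)<.004; m[320:]=0; m[:,:220]=0; m[:,420:]=0
p=P[m]; z=np.linalg.lstsq(np.c_[p[:,:2],np.ones(len(p))],p[:,2],rcond=None)[0]; print(m.sum(),np.median(p,axis=0),'tilt',z[:2])
f=lambda c,u,v:cv2.resize(cv2.cvtColor(c['img'][v-50:v+50,u-40:u+40],cv2.COLOR_RGB2BGR),(320,400))
cv2.imwrite('pics/end.png',np.hstack([f(a,285,245),f(b,325,235)])); s=observe(); print(s['time'],s['tool_pos'])
E
```

```text
2895 [0.53899441 0.15744747 0.0308932 ] tilt [ 0.00353039 -0.00198912]
18.5 [0.54116584 0.15792134 0.31186501]
```

View pics/end.png

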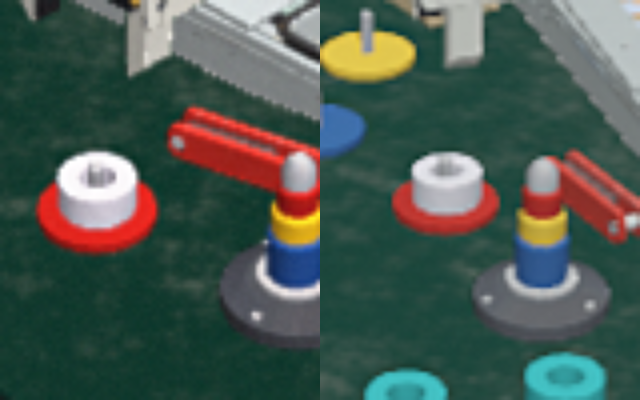

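The bushing sits flat on the red stand with its top at about 31 mm and no tilt, and the peg shows in its bore.

```bash
python3 -c "
from cell import *
print(hand_in())"
```

```text
the job is handed in; nothing more can be done
None
```

The bushing stopped with the red band directly below it (23.5 mm bore). I pressed it about 6 mm for roughly half a second, set it flat over the red stand's peg, released it and handed the job in at about 18.5 s.

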